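# Release the locked centrifuge lid with the release rod

### The job

The power is out and the bench centrifuge is locked with the samples inside. Take the release rod from the tool stand (the one with the tall, plain round grip), push it straight down through the round release hole in the machine's front deck until its collar sits on the deck and the lid springs ajar. Leave the rod standing upright in the hole and let go of it.

Things in the scene. Friction and masses are not known exactly. Their poses are not given: they have to be found in the camera images.
- release_rod: Loose upright rod, 80 g. Origin: its lower tip, on the axis; z up along it. Steel shaft 8 mm thick (z 0 to 80 mm), flat steel collar 32 mm wide (z 80 to 85), plain round black grip 22 mm thick (z 85 to 155). Hangs by its collar in an 18 mm hole of the tool stand; lift it straight up 100 mm to clear. The stand's other tools are shorter, one with a ball, one with a flat paddle for a head.
- tool_stand: Fixed wooden stand, open at the sides, 210 x 80 mm, top plate 110 mm above the bench, 10 mm thick. Origin: centre of its underside; x along its length, pointing away from the robot to within 20 degrees. Three holes in a row at x = -65, 0 and 65 mm hold the rod and two other tools; which place holds which varies.
- release_hole (a point): Centre of the mouth of the round hole, 23 mm wide, in the metal front deck (120 mm above the bench, 10 mm thick) of the fixed white centrifuge, 240 x 260 mm; 24 mm from its front, 55 mm left of its middle. z up, x to its back, where the lid's edge is 46 mm away. 62 mm below the deck the hidden latch pad resists with about 10 N, trips after 8 to 13 mm and stays down; the collar lands after 18 mm.
- lid (a joint): Opening angle (rad) of the centrifuge's lid, hinged along the machine's back edge: 0 shut and latched, 0.32 fully sprung open, its front edge 50 mm up. Its spring opens it once the latch is tripped.

How it is judged:
By the outcome, as a careful person would: the job done as asked, in the order asked, and still so for the second after the job is handed in, with the robot touching nothing.
It also fails if it takes over 38 s, if anything falls off the work surface, if the arm or the gripper's body presses on something with over 40 N, if the wrist force passes 120 N, or if a joint passes its speed limit or range.

### The arm

A 6-joint arm with a two-finger parallel gripper is mounted at the origin on the work surface. World frame = base frame: x ahead of the robot, y to its left, z up, the work surface at z = 0. Lengths are in m, angles in rad, forces in N, time in s.
With the tool pointing down it reaches from about 0.35 to 0.975 m from the base axis. Payload 4.9 kg.
Tool frame: the origin (TCP) lies midway between the tips of the shut fingers; the grasp point (between the pads) lies 19 mm behind it; z points along the fingers, y is the direction in which the jaws open and shut (so a half turn about z gives the same grasp; the last joint's range is limited). The gripper opens to 85 mm and grips with 20 to 120 N. Pads are 22 mm wide; open, the fingers measure 114 mm over their backs; the gripper's body (76 mm by 85 mm) begins 54 mm behind the grasp point. The pads swing forward as they close: fully open they stand 13 mm farther back than shut.
Start: joints at [-1.26, 0.053, 1.613, -0, 1.476, -0.119], TCP at [0.26, -0.568, 0.231] pointing down, gripper open.
Joint ranges: [-3.01, 3.01], [-1.01, 2.22], [0.06, 2.58], [-1.02, 4.17], [0.09, 2.62], [-3.14, 3.14]. Speed limits (rad/s): [2.57, 2.57, 3.14, 3.14, 3.14, 3.14].

### API

Orientations are given as a rotation vector (axis times angle).
In Python, from station import ctrl gives the robot as it stands.
- The arm moves only by the tool apply_moves, never from a script. Its argument "rows" is a list of rows, each a list of 6 numbers: the shift along the tool's x, y, z in cm, then the turn, a rotation vector about the tool's x, y, z in units of 5 degrees (1.0 is 5 degrees). In form: [[x, y, z, rx, ry, rz], ...]. A call has 1 to 20 rows; each row is the pose to reach, as a shift and turn from the pose measured when the call began, along the tool's axes at that moment; what a row does not reach only later rows make up. A row lasts 1/10 s, in which the tool goes at most 50 mm and 8.59 degrees, less where a joint would pass 70% of its speed; a pose out of reach is approached as far as the arm can. A call with a gripper value outside its range is refused whole. "grip" is the closure, from 0 (fully open) to 1 (shut), set as the call begins (left out, the last holds). The fingers move at their own pace and stop on an object; "squeeze" is the grip in N (left out, the last holds). Time passes only in rows, so rows that repeat a pose let the fingers close. It gives the time, the measured TCP pose, the force and the opening at its end, in the units of the state.
- ctrl.get_obs(): the state, without advancing time (a new reading comes with each control period).
- ctrl.get_image(name): name is "side" or "top" or "wrist"; returns a dict with "color" (384x512x3 uint8, blue, green, red), "mtx" (3x3 intrinsics, pixels), "D" ([k1, k2, p1, p2, k3] as OpenCV has them; the pictures are not rectified), "rvec" (rotation vector, rad) and "tvec" (3), from world to camera coordinates, as OpenCV has them. Camera axes: x right, y down, z forward; pixel columns grow to the right and rows downward; lengths in m; the calibration is good to about 2 mm. A picture is of the moment at which its call begins. There is no depth.
- ctrl.finish_job(): hands the job in, once; it reports no verdict.
The state is a dict: "t": time; "q": joint angles; "dq": joint speeds; "effort": joint torques, N m; "tool_pos": TCP position; "tool_rot": TCP orientation; "contact_force": force on the tool from outside, world axes, zero at the start; "wrist_torque": the same for the moment, N m; "opening": finger opening in m.
Only numpy, scipy, OpenCV 4.12 (cv2) and the standard library are available. Lean on these libraries where they do the work, as an engineer would, in place of code of your own. Each camera call takes 0.05 s, during which the arm holds its last target.

## Working session

There is one attempt and no reset: what is moved stays moved. The work goes in short steps, Python scripts to look and compute and a tool call to move; the robot and the scene stay as the last step left them, time stands still between calls to the robot, and variables do not carry over. Pictures are saved under pics/ and viewed, and the job is handed in when it is done.

Besides the shell and the picture viewer there is one more tool, called after "Emit:" as name(argument=value, ...), one argument or row to a line, values as JSON. apply_moves: Moves the arm, as the interface text tells. Its arguments: {"type":"object","properties":{"rows":{"type":"array","items":{"type":"array","items":{"type":"number"}}},"grip":{"type":"number"},"squeeze":{"type":"number"}},"required":["rows"]}

```bash
mkdir -p pics; ls; python3 - <<'E'
from station import ctrl
import cv2,numpy as np
np.set_printoptions(precision=4,suppress=True)
o=ctrl.get_obs();print({k:o[k] for k in('t','tool_pos','tool_rot','opening','contact_force')})
for n in("side","top","wrist"):
    im=ctrl.get_image(n);cv2.imwrite(f"pics/{n}0.png",im["color"])
    R=cv2.Rodrigues(np.array(im["rvec"]))[0];print(n,-R.T@np.ravel(im["tvec"]),R[2],np.ravel(im["mtx"]),np.ravel(im["D"]))
E
```

```text
pics
{'t': 0.0, 'tool_pos': array([ 0.2602, -0.5675,  0.2301]), 'tool_rot': array([-3.0673, -0.6695,  0.0003]), 'opening': 0.08532664960318494, 'contact_force': array([ 0.4283,  0.6482, -0.4734])}
side [ 0.3874 -0.5671  0.596 ] [ 0.2598  0.7745 -0.5767] [373.238    0.     258.295    0.     373.238  188.6641   0.       0.
   1.    ] [-0.1068  0.      0.      0.      0.    ]
top [0.579  0.0602 0.8273] [ 0.0151  0.0081 -0.9999] [358.5051   0.     249.2842   0.     358.5051 190.9261   0.       0.
   1.    ] [0.0147 0.     0.     0.     0.    ]
wrist [ 0.3275 -0.5372  0.3718] [-0.263  -0.1183 -0.9575] [300.1358   0.     256.8641   0.     300.1358 196.9866   0.       0.
   1.    ] [0.0011 0.     0.     0.     0.    ]
```

View pics/side0.png

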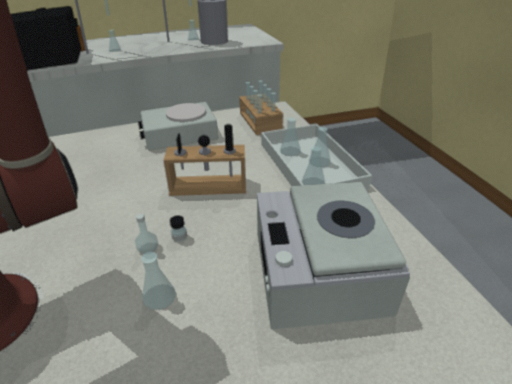

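View pics/top0.png

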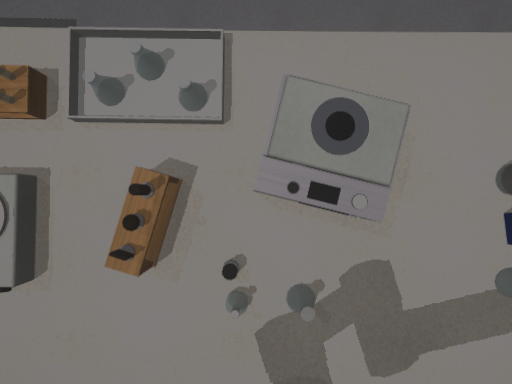

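```bash
cat > h.py <<'E'
import cv2,numpy as np
np.set_printoptions(precision=4,suppress=True)
def ray(im,uv):
    p=cv2.undistortPoints(np.array([[uv]],float),np.array(im["mtx"]),np.array(im["D"]))[0,0]
    R=cv2.Rodrigues(np.array(im["rvec"]))[0]
    return -R.T@np.ravel(im["tvec"]), R.T@np.array([p[0],p[1],1])
def onz(im,uv,z):
    c,d=ray(im,uv); return c+d*(z-c[2])/d[2]
def proj(im,P):
    return cv2.projectPoints(np.array(P,float).reshape(-1,1,3),np.array(im["rvec"]),np.array(im["tvec"]),np.array(im["mtx"]),np.array(im["D"]))[0][:,0]
def tri(a,ua,b,ub):
    c,d=ray(a,ua);e,f=ray(b,ub);d=d/np.linalg.norm(d);f=f/np.linalg.norm(f)
    s=np.linalg.lstsq(np.c_[d,-f],e-c,rcond=None)[0]
    return (c+s[0]*d+e+s[1]*f)/2,np.linalg.norm(c+s[0]*d-e-s[1]*f)
E
python3 - <<'E'
import cv2
t=cv2.imread('pics/top0.png');s=cv2.imread('pics/side0.png')
z=lambda i,x,y,w,h:cv2.resize(i[y:y+h,x:x+w],(400,300),interpolation=cv2.INTER_CUBIC)
import numpy as np
cv2.imwrite('pics/zoom.png',np.vstack([np.hstack([z(t,100,165,120,90),z(t,250,150,80,60)]),np.hstack([z(s,160,110,100,75),z(s,250,190,80,60)])]))
E
```

```text
(no output)
```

View pics/zoom.png

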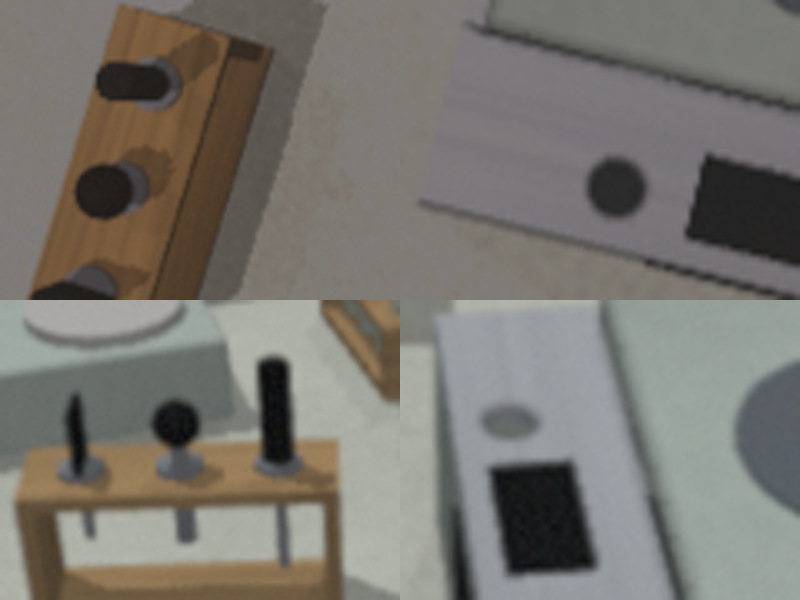

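```bash
python3 - <<'E'
from h import *
from station import ctrl
t=ctrl.get_image("top");s=ctrl.get_image("side")
def blobs(im,x,y,w,h,th):
    g=cv2.cvtColor(im["color"],cv2.COLOR_BGR2GRAY)[y:y+h,x:x+w]
    n,l,st,c=cv2.connectedComponentsWithStats((g<th).astype(np.uint8))
    for i in range(1,n):
        if st[i,4]>20: print(c[i]+[x,y],st[i]+[x,y,0,0,0])
print('top rod');blobs(t,120,170,40,30,60)
print('top hole');blobs(t,280,175,25,25,80)
print('side rod');blobs(s,215,115,25,45,60)
print('hole', onz(t,(293.2,187.4),.12), onz(s,(272,214.4),.12), tri(t,(293.2,187.4),s,(272,214.4)))
print('rodtop',onz(t,(134.5,189.6),.185),onz(s,(228.2,125.5),.185),tri(t,(134.5,189.6),s,(228.2,125.5)))
E
```

```text
top rod
[139.5342 189.1963] [129 184  23  11 219]
top hole
[292.8879 187.1682] [288 182  11  12 107]
side rod
[228.4444 137.5789] [225 125   8  26 171]
hole [ 0.5979 -0.0205  0.12  ] [ 0.5989 -0.0222  0.12  ] (array([ 0.5986, -0.0208,  0.119 ]), np.float64(0.0014471581816644101))
rodtop [0.5881 0.2714 0.185 ] [0.5901 0.272  0.185 ] (array([0.5889, 0.2709, 0.1857]), np.float64(0.0017325666759490583))
```

```bash
cat >> h.py <<'E'
from scipy.spatial.transform import Rotation as Rn
def down(yaw,sgn):  # tool y along sgn*(machine left dir at yaw)
    y=sgn*np.array([-np.sin(yaw),np.cos(yaw),0]);z=np.array([0,0,-1.]);return np.c_[np.cross(y,z),y,z]
def rel(o,P,R):
    R0=Rn.from_rotvec(o["tool_rot"]).as_matrix()
    return R0.T@(np.array(P)-o["tool_pos"])*100, np.rad2deg(Rn.from_matrix(R0.T@R).as_rotvec())/5
E
python3 - <<'E'
from h import *
from station import ctrl
o=ctrl.get_obs();t=ctrl.get_image("top")
print(Rn.from_rotvec(o["tool_rot"]).as_matrix())
for a,b,z in(((137,168),(107,264),.11),((254,190.6),(299,202.4),.12),((269,159),(388,186.5),.12)):
    d=onz(t,a,z)-onz(t,b,z);print(d,np.rad2deg(np.arctan2(d[1],d[0])),onz(t,a,z))
for s in(1,-1): print(s,rel(o,[.589,.271,.30],down(np.deg2rad(-16),s)))
E
```

```text
[[ 0.9091  0.4167 -0.0003]
 [ 0.4167 -0.9091  0.0009]
 [ 0.0002 -0.001  -1.    ]]
[ 0.1926 -0.056   0.    ] -16.202257723916603 [0.6326 0.2918 0.11  ]
[0.022  0.0889 0.    ] 76.13226490934154 [0.5905 0.0567 0.12  ]
[0.051  0.2342 0.    ] 77.7197149641015 [0.6533 0.028  0.12  ]
1 (array([ 64.8324, -62.5692,  -6.8593]), array([ -0.0029,  -0.0142, -27.8749]))
-1 (array([ 64.8324, -62.5692,  -6.8593]), array([-0.0112,  0.0023,  8.1251]))
```

Emit:
apply_moves(
  rows=[
    [3.2, -3.1, -2, 0, 0, -1.4],
    [6.5, -6.3, -4, 0, 0, -2.8],
    [9.7, -9.4, -6, 0, 0, -4.2],
    [13, -12.5, -7, 0, 0, -5.6],
    [16.2, -15.6, -7, 0, 0, -7],
    [19.4, -18.8, -7, 0, 0, -8.4],
    [22.7, -21.9, -7, 0, 0, -9.8],
    [25.9, -25, -7, 0, 0, -11.2],
    [29.2, -28.2, -7, 0, 0, -12.5],
    [32.4, -31.3, -7, 0, 0, -13.9],
    [35.7, -34.4, -7, 0, 0, -15.3],
    [38.9, -37.5, -7, 0, 0, -16.7],
    [42.1, -40.7, -7, 0, 0, -18.1],
    [45.4, -43.8, -7, 0, 0, -19.5],
    [48.6, -46.9, -7, 0, 0, -20.9],
    [51.9, -50.1, -7, 0, 0, -22.3],
    [55.1, -53.2, -7, 0, 0, -23.7],
    [58.3, -56.3, -7, 0, 0, -25.1],
    [61.6, -59.4, -7, 0, 0, -26.5],
    [64.8, -62.6, -7, 0, 0, -27.9],
  ],
  grip=0,
  squeeze=60,
)

```text
t: 2.3
tool_pos: [0.589, 0.273, 0.3012]
tool_rot: [-0.426, -3.112, -0.001]
contact_force: [0.5, -0.0, 1.2]
opening: 0.0853
```

```bash
python3 - <<'E'
from h import *
from station import ctrl
t=ctrl.get_image("wrist");cv2.imwrite("pics/w1.png",t["color"])
o=ctrl.get_obs();print(o["t"],o["q"],o["tool_pos"])
print(Rn.from_rotvec(o["tool_rot"]).as_matrix())
print(proj(t,[.589,.271,.185]),proj(t,[.589,.271,.115]),rel(o,[.589,.271,.151],down(np.deg2rad(-16),1)))
E
```

```text
2.35 [ 0.325   0.0842  1.4667  0.0049  1.5896 -0.9818] [0.5898 0.2784 0.2998]
[[-0.9654  0.2609 -0.0006]
 [ 0.2609  0.9654  0.0049]
 [ 0.0019  0.0046 -1.    ]]
[[254.5185 192.7368]] [[254.9182 175.4367]] (array([-0.1463, -0.8082, 14.8766]), array([ 0.0526, -0.0221,  0.1752]))
```

View pics/w1.png

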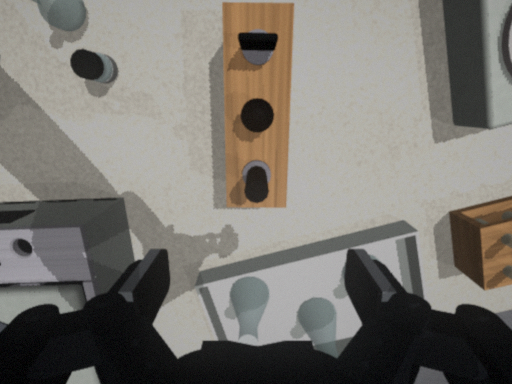

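```bash
python3 - <<'E'
from h import *
from station import ctrl
ctrl.get_image("wrist")
t=ctrl.get_image("wrist");o=ctrl.get_obs();print(o["t"],o["tool_pos"],o["dq"])
c=t["color"];cv2.imwrite("pics/w2.png",cv2.resize(c[140:230,200:320],(800,600),interpolation=cv2.INTER_CUBIC))
print(proj(t,[.589,.271,.185]),proj(t,[.589,.271,.115]))
E
```

```text
2.45 [0.5886 0.2732 0.3001] [-0.0413 -0.0455  0.032  -0.0132  0.009   0.0091]
[[251.8922 194.3069]] [[252.7951 176.7666]]
```

View pics/w2.png

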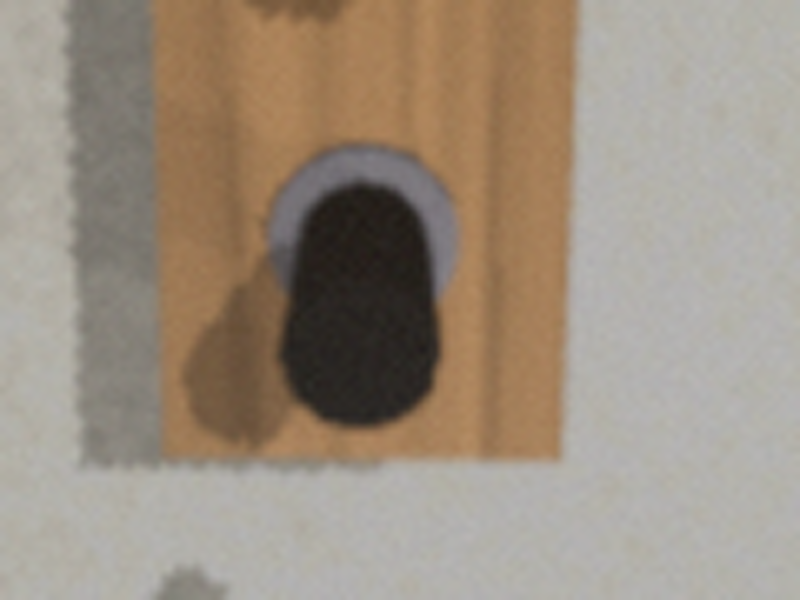

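```bash
python3 - <<'E'
from h import *
from station import ctrl
for i in range(2): ctrl.get_image("top")
t=ctrl.get_image("wrist");o=ctrl.get_obs()
c=t["color"][150:215,230:285]
g=cv2.cvtColor(c,cv2.COLOR_BGR2GRAY);m=(g<55).astype(np.uint8)
n,l,st,ce=cv2.connectedComponentsWithStats(m);i=1+np.argmax(st[1:,4]);print(st[i]+[230,150,0,0,0])
x,y,w,h,_=st[i]; u=(230+x+w/2-.5,150+y+h-.5-w/2);print(u)
T=onz(t,u,.185);C=onz(t,(u[0]+.35,u[1]-16.8),.115)
print(T,C,o["tool_pos"],o["t"],o["dq"])
print(rel(o,[*((T+C)/2)[:2],.151],down(np.deg2rad(-16),1)))
E
```

```text
[248 167  22  35 651]
(np.float64(258.5), np.float64(190.5))
[0.5872 0.273  0.185 ] [0.5875 0.2737 0.115 ] [0.5885 0.2704 0.3014] 2.6 [-0.0124 -0.0153  0.0067  0.0042 -0.0007 -0.0013]
(array([ 0.1807,  0.2477, 15.0358]), array([ 0.0021, -0.0047,  0.0129]))
```

Emit:
apply_moves(
  rows=[
    [0.1, 0.2, 2, 0, 0, 0],
    [0.1, 0.2, 5, 0, 0, 0],
    [0.1, 0.2, 8, 0, 0, 0],
    [0.1, 0.2, 11, 0, 0, 0],
    [0.1, 0.2, 13, 0, 0, 0],
    [0.1, 0.2, 14.3, 0, 0, 0],
    [0.1, 0.2, 15, 0, 0, 0],
    [0.1, 0.2, 15, 0, 0, 0],
    [0.1, 0.2, 15, 0, 0, 0],
    [0.1, 0.2, 15, 0, 0, 0],
  ],
)

```text
t: 3.6
tool_pos: [0.5889, 0.2729, 0.1532]
tool_rot: [0.435, 3.109, 0.002]
contact_force: [0.3, -1.2, -0.6]
opening: 0.0852
```

```bash
python3 - <<'E'
from h import *
from station import ctrl
t=ctrl.get_image("wrist")["color"];s=ctrl.get_image("side")["color"]
cv2.imwrite("pics/a3.png",np.hstack([cv2.resize(t,(400,300)),cv2.resize(s[70:220,130:330],(400,300))]))
o=ctrl.get_obs();print(o["t"],o["tool_pos"],o["contact_force"])
E
```

```text
3.7 [0.5887 0.2729 0.1528] [-0.0577  0.949  -0.225 ]
```

View pics/a3.png

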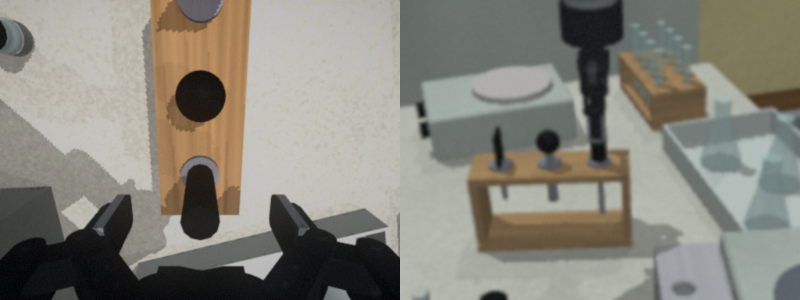

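Emit:
apply_moves(
  rows=[
    [0, 0, 0.8, 0, 0, 0],
    [0, 0, 0.8, 0, 0, 0],
    [0, 0, 0.8, 0, 0, 0],
  ],
)

```text
t: 4.0
tool_pos: [0.5884, 0.2729, 0.1442]
tool_rot: [0.435, 3.111, 0.001]
contact_force: [-0.5, 0.3, 0.6]
opening: 0.0853
```

Emit:
apply_moves(
  rows=[
    [0, 0, 0, 0, 0, 0],
    [0, 0, 0, 0, 0, 0],
    [0, 0, 0, 0, 0, 0],
    [0, 0, 0, 0, 0, 0],
    [0, 0, 0, 0, 0, 0],
    [0, 0, 0, 0, 0, 0],
    [0, 0, 0, 0, 0, 0],
    [0, 0, 0, 0, 0, 0],
  ],
  grip=1,
  squeeze=70,
)

```text
t: 4.8
tool_pos: [0.5885, 0.2729, 0.1444]
tool_rot: [0.435, 3.11, 0.001]
contact_force: [0.4, -0.4, 0.7]
opening: 0.0206
```

Emit:
apply_moves(
  rows=[
    [0, 0, -0.5, 0, 0, 0],
    [0, 0, -1.5, 0, 0, 0],
    [0, 0, -3, 0, 0, 0],
    [0, 0, -4.5, 0, 0, 0],
    [0, 0, -6, 0, 0, 0],
    [0, 0, -7.5, 0, 0, 0],
    [0, 0, -9, 0, 0, 0],
    [0, 0, -10.5, 0, 0, 0],
    [0, 0, -12, 0, 0, 0],
    [0, 0, -13, 0, 0, 0],
    [0, 0, -13, 0, 0, 0],
    [0, 0, -13, 0, 0, 0],
  ],
)

```text
t: 6.0
tool_pos: [0.5883, 0.2728, 0.2742]
tool_rot: [0.435, 3.111, 0.001]
contact_force: [-0.2, 0.0, -1.6]
opening: 0.0207
```

```bash
python3 - <<'E'
from h import *
from station import ctrl
t=ctrl.get_image("wrist")["color"];s=ctrl.get_image("side")["color"]
cv2.imwrite("pics/a4.png",np.hstack([cv2.resize(t,(400,300)),cv2.resize(s[40:190,130:330],(400,300))]))
o=ctrl.get_obs();print(o["t"],o["tool_pos"],o["contact_force"],o["opening"])
print(rel(o,[.598,-.021,.275],down(np.deg2rad(-13),1)))
E
```

```text
6.1 [0.5879 0.2727 0.2731] [ 0.2762  0.1406 -1.1167] 0.020550147348426216
(array([ -9.0283, -27.962 ,  -0.1954]), array([-0.001 , -0.0091, -0.5849]))
```

View pics/a4.png

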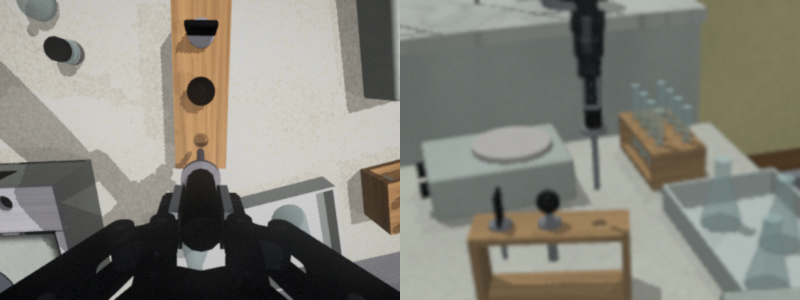

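Emit:
apply_moves(
  rows=[
    [-0.3, -1, -0.5, 0, 0, -0.1],
    [-1, -3, -1, 0, 0, -0.1],
    [-1.9, -6, -1, 0, 0, -0.2],
    [-2.9, -9, -1, 0, 0, -0.3],
    [-3.9, -12, -1, 0, 0, -0.3],
    [-4.8, -15, -1, 0, 0, -0.4],
    [-5.8, -18, -1, 0, 0, -0.5],
    [-6.8, -21, -1, 0, 0, -0.6],
    [-7.7, -24, -1, 0, 0, -0.6],
    [-8.4, -26.3, -0.5, 0, 0, -0.6],
    [-8.9, -27.7, 0, 0, 0, -0.6],
    [-8.9, -27.7, 0, 0, 0, -0.6],
    [-8.9, -27.7, 0, 0, 0, -0.6],
    [-8.9, -27.7, 0, 0, 0, -0.6],
    [-8.9, -27.7, 0, 0, 0, -0.6],
  ],
)

```text
t: 7.6
tool_pos: [0.5976, -0.0171, 0.2734]
tool_rot: [-0.351, -3.122, -0.0]
contact_force: [0.5, 0.6, -1.3]
opening: 0.0206
```

```bash
python3 - <<'E'
from h import *
from station import ctrl
ctrl.get_image("top")
o=ctrl.get_obs();print(o["t"],o["tool_pos"],o["contact_force"],o["opening"])
w=ctrl.get_image("wrist");s=ctrl.get_image("side")
z=lambda i,x,y,W,H:cv2.resize(i["color"][y:y+H,x:x+W],(400,300),interpolation=cv2.INTER_CUBIC)
cv2.imwrite("pics/a5.png",np.vstack([np.hstack([cv2.resize(w["color"],(400,300)),z(s,200,100,160,120)]),np.hstack([z(w,210,150,100,75),z(s,240,160,80,60)])]))
T=o["tool_pos"]
for i in(w,s): print(proj(i,[[T[0],T[1],T[2]-.112],[T[0],T[1],T[2]-.032],[.597,-.019,.12]]))
E
```

```text
7.65 [ 0.5976 -0.0172  0.2733] [-0.0114  0.3676 -0.6501] 0.02029201637579091
[[256.6957 193.5291]
 [256.7135 229.1845]
 [254.8027 182.0135]]
[[270.7821 196.6318]
 [271.3197 161.5827]
 [270.5738 213.658 ]]
```

View pics/a5.png

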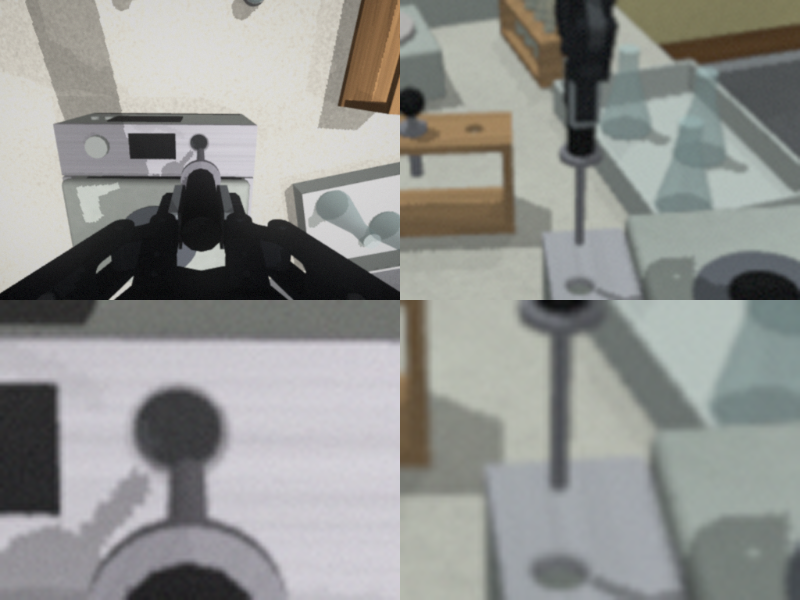

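Emit:
apply_moves(
  rows=[
    [0, -0.2, 0, 0, 0, 0],
    [0, -0.2, 1, 0, 0, 0],
    [0, -0.2, 2, 0, 0, 0],
    [0, -0.2, 3, 0, 0, 0],
    [0, -0.2, 4, 0, 0, 0],
    [0, -0.2, 5, 0, 0, 0],
    [0, -0.2, 5.5, 0, 0, 0],
    [0, -0.2, 5.5, 0, 0, 0],
  ],
)

```text
t: 8.55
tool_pos: [0.5965, -0.0193, 0.2168]
tool_rot: [-0.352, -3.119, -0.0]
contact_force: [0.2, 0.8, -0.6]
opening: 0.0204
```

```bash
python3 - <<'E'
from h import *
from station import ctrl
o=ctrl.get_obs();print(o["t"],o["tool_pos"],o["contact_force"],o["opening"])
w=ctrl.get_image("wrist");s=ctrl.get_image("side")
z=lambda i,x,y,W,H:cv2.resize(i["color"][y:y+H,x:x+W],(400,300),interpolation=cv2.INTER_CUBIC)
cv2.imwrite("pics/a6.png",np.hstack([z(w,210,150,100,75),z(s,240,160,80,60)]))
E
```

```text
8.55 [ 0.5965 -0.0193  0.2168] [ 0.2316  0.8107 -0.6195] 0.02041595964520581
```

View pics/a6.png

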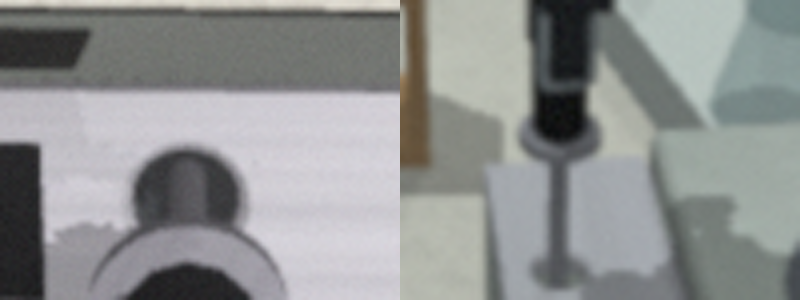

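The rod's tip is inside the hole and centred (wrist view: shaft at the middle of the dark disc; side view: shaft enters the ellipse at about (271,214)). I'll press on.

Emit:
apply_moves(
  rows=[
    [0, 0, 1, 0, 0, 0],
    [0, 0, 2, 0, 0, 0],
    [0, 0, 3, 0, 0, 0],
    [0, 0, 4, 0, 0, 0],
    [0, 0, 4.3, 0, 0, 0],
    [0, 0, 4.6, 0, 0, 0],
    [0, 0, 4.9, 0, 0, 0],
    [0, 0, 5.2, 0, 0, 0],
    [0, 0, 5.5, 0, 0, 0],
    [0, 0, 5.7, 0, 0, 0],
    [0, 0, 5.9, 0, 0, 0],
    [0, 0, 5.9, 0, 0, 0],
  ],
)

```text
t: 9.85
tool_pos: [0.5983, -0.0196, 0.1624]
tool_rot: [0.351, 3.119, -0.001]
contact_force: [-2.2, 0.7, 6.4]
opening: 0.0204
```

```bash
python3 - <<'E'
from h import *
from station import ctrl
o=ctrl.get_obs();print(o["t"],o["tool_pos"],o["contact_force"],o["opening"])
w=ctrl.get_image("wrist");s=ctrl.get_image("side")
z=lambda i,x,y,W,H:cv2.resize(i["color"][y:y+H,x:x+W],(400,300),interpolation=cv2.INTER_CUBIC)
cv2.imwrite("pics/a7.png",np.vstack([np.hstack([cv2.resize(w["color"],(400,300)),z(s,230,140,200,150)]),np.hstack([z(w,210,150,100,75),z(s,240,160,80,60)])]))
E
```

```text
9.85 [ 0.5983 -0.0196  0.1624] [-2.1826  0.6833  6.4172] 0.020358863213279694
```

View pics/a7.png

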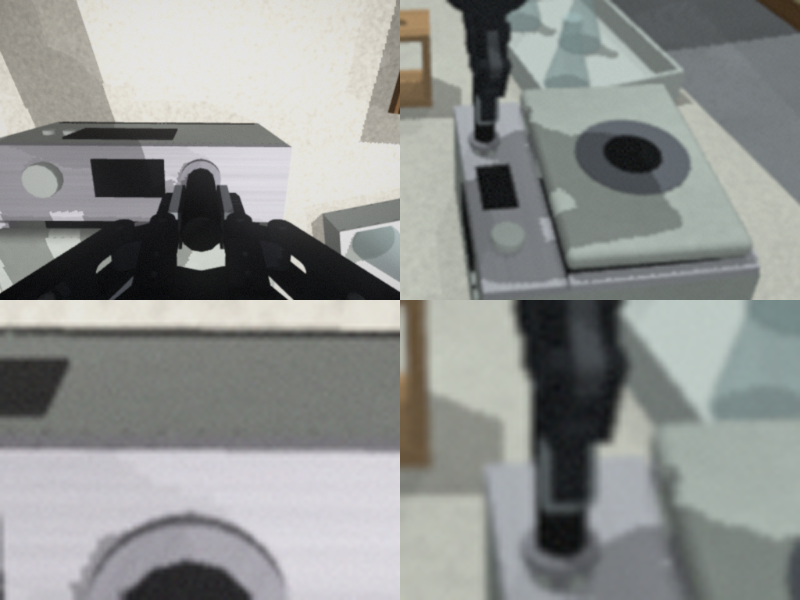

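Emit:
apply_moves(
  rows=[
    [0, 0, 0.6, 0, 0, 0],
    [0, 0, 0.8, 0, 0, 0],
    [0, 0, 1.0, 0, 0, 0],
    [0, 0, 1.1, 0, 0, 0],
    [0, 0, 1.1, 0, 0, 0],
    [0, 0, 1.1, 0, 0, 0],
  ],
)

```text
t: 10.55
tool_pos: [0.6, -0.02, 0.1549]
tool_rot: [0.351, 3.115, -0.001]
contact_force: [-2.6, 0.1, 8.0]
opening: 0.0205
```

```bash
python3 - <<'E'
from h import *
from station import ctrl
o=ctrl.get_obs();print(o["t"],o["tool_pos"],o["contact_force"],o["opening"])
w=ctrl.get_image("wrist");s=ctrl.get_image("side")
z=lambda i,x,y,W,H:cv2.resize(i["color"][y:y+H,x:x+W],(400,300),interpolation=cv2.INTER_CUBIC)
cv2.imwrite("pics/a8.png",np.vstack([np.hstack([cv2.resize(w["color"],(400,300)),z(s,230,140,200,150)]),np.hstack([z(w,210,150,100,75),z(s,240,160,80,60)])]))
E
```

```text
10.55 [ 0.6    -0.02    0.1549] [-2.602   0.1403  7.9746] 0.02048334210943884
```

View pics/a8.png

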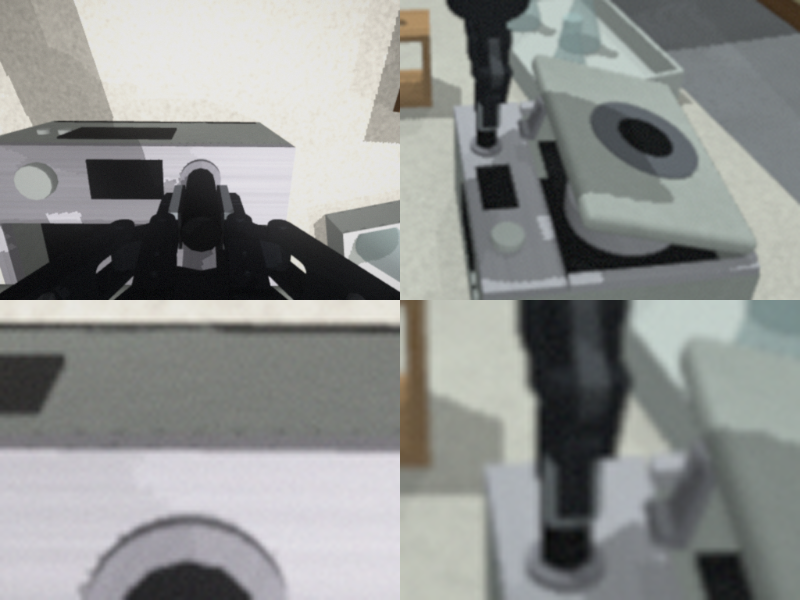

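Emit:
apply_moves(
  rows=[
    [0.1, 0, 0.3, 0, 0, 0],
    [0.2, 0, 0.6, 0, 0, 0],
    [0.2, 0, 0.8, 0, 0, 0],
    [0.2, 0, 0.8, 0, 0, 0],
    [0.2, 0, 0.8, 0, 0, 0],
  ],
)

```text
t: 11.15
tool_pos: [0.6006, -0.0201, 0.1543]
tool_rot: [0.35, 3.108, -0.003]
contact_force: [-8.2, -0.0, 21.0]
opening: 0.0204
```

```bash
python3 - <<'E'
from h import *
from station import ctrl
o=ctrl.get_obs();print(o["t"],o["tool_pos"],o["contact_force"],o["opening"])
print(Rn.from_rotvec(o["tool_rot"]).as_matrix()[:,2])
w=ctrl.get_image("wrist");s=ctrl.get_image("side")
z=lambda i,x,y,W,H:cv2.resize(i["color"][y:y+H,x:x+W],(400,300),interpolation=cv2.INTER_CUBIC)
cv2.imwrite("pics/a9.png",np.hstack([z(w,210,150,100,75),z(s,250,190,48,36)]))
E
```

```text
11.15 [ 0.6006 -0.0201  0.1543] [-8.2091 -0.0053 20.9716] 0.020407879201830875
[ 0.0132 -0.0033 -0.9999]
```

View pics/a9.png

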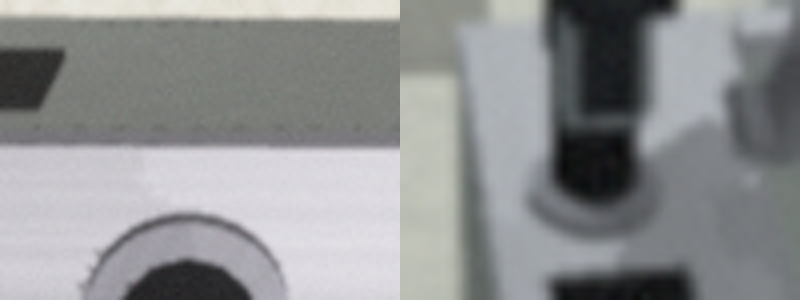

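Emit:
apply_moves(
  rows=[
    [0.1, 0, 0, 0, 0, 0],
    [0.1, 0, 0, 0, 0, 0],
    [0.1, 0, 0, 0, 0, 0],
  ],
)

```text
t: 11.55
tool_pos: [0.6009, -0.0201, 0.1558]
tool_rot: [0.349, 3.105, -0.003]
contact_force: [-0.0, 0.3, 6.3]
opening: 0.0203
```

Emit:
apply_moves(
  rows=[
    [0, 0, 0, 0, 0, 0],
    [0, 0, 0, 0, 0, 0],
    [0, 0, 0, 0, 0, 0],
    [0, 0, 0, 0, 0, 0],
    [0, 0, 0, 0, 0, 0],
    [0, 0, 0, 0, 0, 0],
  ],
  grip=0.45,
)

```text
t: 12.15
tool_pos: [0.6008, -0.0201, 0.1556]
tool_rot: [0.35, 3.105, -0.003]
contact_force: [0.2, 0.4, -0.1]
opening: 0.0469
```

```bash
python3 - <<'E'
from h import *
from station import ctrl
o=ctrl.get_obs();print(o["t"],o["tool_pos"],o["contact_force"],o["opening"])
w=ctrl.get_image("wrist");s=ctrl.get_image("side")
z=lambda i,x,y,W,H:cv2.resize(i["color"][y:y+H,x:x+W],(400,300),interpolation=cv2.INTER_CUBIC)
cv2.imwrite("pics/a10.png",np.hstack([cv2.resize(w["color"],(400,300)),z(s,230,140,120,90)]))
E
```

```text
12.15 [ 0.6008 -0.0201  0.1556] [ 0.1745  0.3778 -0.1265] 0.046948988103270146
```

View pics/a10.png

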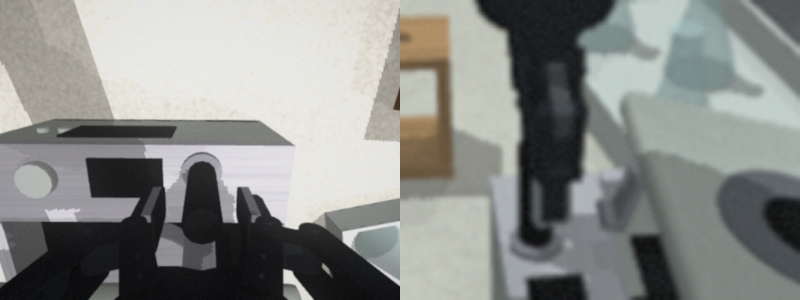

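Emit:
apply_moves(
  rows=[
    [0, 0, -0.5, 0, 0, 0],
    [0, 0, -1.5, 0, 0, 0],
    [0, 0, -3, 0, 0, 0],
    [0, 0, -5, 0, 0, 0],
    [0, 0, -7, 0, 0, 0],
    [0, 0, -9, 0, 0, 0],
    [0, 0, -11, 0, 0, 0],
    [1, 0, -13, 0, 0, 0],
    [3, 0, -15, 0, 0, 0],
    [6, 0, -16, 0, 0, 0],
    [9, 0, -16, 0, 0, 0],
    [12, 0, -16, 0, 0, 0],
    [12, 0, -16, 0, 0, 0],
    [12, 0, -16, 0, 0, 0],
  ],
)

```text
t: 13.65
tool_pos: [0.4814, 0.0072, 0.3154]
tool_rot: [0.349, 3.102, -0.003]
contact_force: [-0.1, 0.1, -0.3]
opening: 0.047
```

```bash
python3 - <<'E'
from h import *
from station import ctrl
t=ctrl.get_image("top");s=ctrl.get_image("side")
o=ctrl.get_obs();print(o["t"],o["tool_pos"],o["contact_force"],o["opening"])
z=lambda i,x,y,W,H:cv2.resize(i["color"][y:y+H,x:x+W],(400,300),interpolation=cv2.INTER_CUBIC)
cv2.imwrite("pics/a11.png",np.vstack([np.hstack([cv2.resize(s["color"],(400,300)),z(s,230,140,120,90)]),np.hstack([cv2.resize(t["color"],(400,300)),z(t,250,150,80,60)])]))
print(proj(s,[[.597,-.019,.12],[.597,-.019,.125],[.597,-.019,.195]]),proj(t,[[.597,-.019,.12],[.597,-.019,.195]]))
E
```

```text
13.75 [0.4819 0.007  0.3146] [-0.6205  0.3931  0.8309] 0.04692065582175196
[[270.5738 213.658 ]
 [270.6049 211.7258]
 [271.0592 182.999 ]] [[292.4352 187.854 ]
 [297.223  186.8413]]
```

View pics/a11.png

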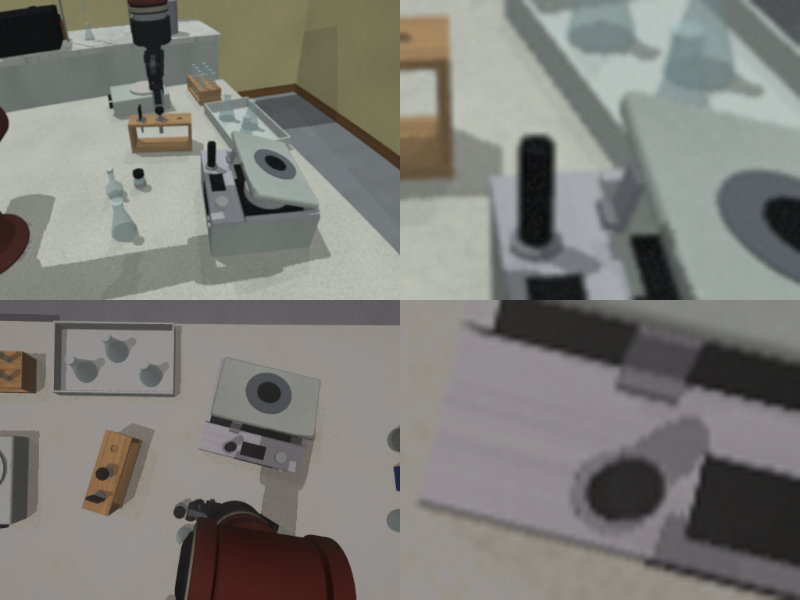

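The rod is standing upright. In the side view its top is at about (271,182), against a predicted (271,183) for a seated collar. The lid is open and the gripper is clear.

```bash
python3 -c "
from station import ctrl
print(ctrl.finish_job())"
```

```text
the job is handed in; nothing more can be done
None
```

I took the release rod from the far hole of the tool stand and pushed it straight down through the release hole. The lid sprang open, and I let go and backed the arm clear at about 13.7 s.

**Seating:** while I pressed, the upward force jumped from 8 to 21 N at a tool height of 0.1543 m. I had predicted 0.1544 m for the collar landing on the deck.

**Last pictures:** the side view shows the rod upright with its collar on the deck, its top within about 1 px of the predicted spot. The lid stands ajar and the gripper touches nothing.

**Disagreements:**
- The wrist camera placed the rod about 3 mm from where the top and side cameras did. The hole left 7.5 mm of clearance, so this did not matter.
- The tool drifted about 4 mm and tilted about 1° while pressing down. The rod still looked upright after release.

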